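# Drive the gib-head key tight in the pulley

### The arm

A 6-joint arm with a two-finger parallel gripper is mounted at the origin on a cart in front of the work surface, level with it; the furniture and walls round the work are solid. World frame = base frame: x ahead of the robot, y to its left, z up, the work surface at z = 0. Lengths are in mm, angles in rad, forces in N, time in s.
With the tool pointing down it reaches from about 275 to 750 mm from the base axis. Payload 10.2 kg.
Tool frame: the origin (TCP) lies on the front face of the gripper's body, between the roots of the fingers; the fingertips stand 73 mm ahead of it and the grasp point (between the pads) lies 54 mm ahead of it; z points along the fingers, y is the line along which they close (so a half turn about z gives the same grasp; the last joint's range is limited). The gripper opens to 85 mm and grips with 20 to 120 N. Pads are 22 mm wide; open, the fingers measure 114 mm over their backs; the gripper's body (76 mm by 85 mm) begins 54 mm behind the grasp point. The pads swing forward as they close: fully open they stand 13 mm farther back than shut.
Start: joints at [-1.329, 0.313, 1.498, -0, 1.331, -0.223], TCP at [235.317, -469.316, 303.894] pointing down, gripper open.
Joint ranges: [-2.94, 2.94], [-0.97, 2.17], [0.19, 2.56], [-1.23, 4.37], [0.02, 3.11], [-2.88, 2.88]. Speed limits (rad/s): [2.39, 2.39, 3.01, 3.14, 3.14, 3.14].

### API

Orientations are given as a unit quaternion [w, x, y, z].
In Python, from rig import * gives the robot as it stands.
- The arm moves only by the tool step_arm, never from a script. Its argument "plan" is a list of rows, each an object with "offset": the shift along the tool's x, y, z in cm, a list of three; "rot": the turn, a rotation vector about the tool's x, y, z in degrees, a list of three; "gripper": the finger opening in cm, from 0 to 8.54. In form: [{"offset": [x, y, z], "rot": [wx, wy, wz], "gripper": gripper}, ...]. A call has 1 to 12 rows; each row is the pose to reach, as a shift and turn from the pose commanded when the call began, along the tool's axes at that moment; what a row does not reach only later rows make up. A row lasts 1/10 s, in which the tool goes at most 50 mm and 8.59 degrees, less where a joint would pass 70% of its speed; a pose out of reach is approached as far as the arm can. A call with a gripper value outside its range is refused whole. The fingers move at their own pace and stop on an object; "squeeze" is the grip in N (left out, the last holds). Time passes only in rows, so rows that repeat a pose let the fingers close. It gives the time, the measured TCP pose, the force, the opening and the grip force at its end, in the units of the state.
- sense(): the state, without advancing time (a new reading comes with each control period).
- capture(name): name is "side" or "top" or "wrist"; returns a dict with "color" (420x560x3 uint8, red, green, blue), "depth" (420x560 float32, mm along the optical axis (not along the pixel's ray), 0 where there is no reading), "vertical_fov" (degrees; the focal length in pixels is half the picture's height over the tangent of half this angle, whatever the lens; pixels are square), "cx", "cy" (the principal point, pixels), "rvec" (rotation vector, rad) and "tvec" (3), from world to camera coordinates, as OpenCV has them; the wrist camera has in their place "mount" (4x4, takes a point from camera to tool coordinates, whose origin is the TCP and whose axes are the flange's). Camera axes: x right, y down, z forward; pixel columns grow to the right and rows downward; lengths in mm; the calibration is good to about 2 mm. A picture is of the moment at which its call begins: read the wrist's pose just before it.
- finish_job(): hands the job in; it is judged then, once.
The state is a dict: "time_s": time; "joints": joint angles; "dq": joint speeds; "tau": joint torques, N m; "eef_pos": TCP position; "ee_rot": TCP orientation; "force": force on the tool from outside, world axes, zero at the start; "wrist_torque": the same for the moment, N m; "grip_width": opening from 0.0 (shut) to 1.0 (fully open); "grip_force": force on a finger pad.
Only numpy, scipy, OpenCV 4.12 (cv2) and the standard library are available. Lean on these libraries where they do the work, as an engineer would, in place of code of your own. Each camera call takes 0.05 s, during which the arm holds its last target. There are 200 camera calls.

### The job

Key the pulley to its shaft: take the gib-head taper key from the wooden rack, start it foot first in the keyway between shaft and pulley hub with the nose of its head pointing away from the shaft, and press or tap it down until it is firmly wedged, so that it stays tight and upright by itself. How deep it goes differs from fit to fit, so drive it by feel: firmly, at about 15 N, but without overdriving it, which would split the hub. Leave the two straight keys in the rack.

Things in the scene. Friction and masses are not known exactly. Their poses are not given: they have to be found in the camera images.
- station: Fixed stand: grey base plate 130 x 110 x 18 mm with an aluminium pulley on it (rim 102 mm across, z 22 to 44, with a belt groove; raised hub 74 mm across, top at z = 65) and the end of a dark steel shaft (31 mm across) in its bore, flush with the hub's top within 1 mm. Origin: centre of the plate's underside, on the shaft axis; z up. The keyway is on the -x side of the shaft.
- keyway (a point): Centre of the keyway's mouth, at (-17.5, 0, 65) mm in the station's frame, same axes. A vertical oiled slot 16 mm wide (y), 47 mm deep, from the shaft's flat seat (x about -12) to the hub's flat wall at x = -23. The shaft sits up to 1.6 mm nearer or farther along x each time (not measured): gap 9.4 to 12.6 mm.
- key_rack: Fixed beech block 50 x 165 x 42 mm with three pockets in a row along its y at y = -55, 0, +55 mm (30 mm deep), a key standing in each. Origin: centre of its underside; z up.
- gib_key: Gib-head taper key, plain steel, 64 mm tall, 70 g, foot down in any one of the pockets, leaning up to 0.1 rad. Origin: in its foot; z up the key. Shank z 0 to 50, 14 mm wide (y; lowest 3 mm 10 mm); flat side x = +4 (goes to the shaft), tapered side on -x (to the hub): 7.4 mm thick at the foot, +0.18 mm per mm of height. Wedges with its foot 11 to 33 mm below the mouth.
- key_head (a point): Centre of the top of the gib key's head, at (-4, 0, 64) mm in the key's frame, same axes. Head: z 50 to 64, 16 mm wide in y (grip it here, closing along y), x +4 to -18; it stays 15 mm or more above the hub. Press here: the wedged key bears on the hub with about 1.4 to 1.9 times the downward push (friction varies) and holds itself. 14 to 45 N on the hub is right.
- key_nose (a point): Tip of the nose of the gib key's head, at (-18, 0, 57) mm in the key's frame: the head overhangs the tapered side (-x). A key driven while gripped can loosen as the fingers open: let go of it, then press on its head from above.
- straight_key_long: Straight headless steel key 12.5 x 13.5 x 62 mm standing in another pocket; stays there. Origin: 2.25 mm off (+x) the centre of its foot.
- straight_key_short: Straight headless steel key 12.5 x 13.5 x 50 mm standing in another pocket; stays there. Origin: 2.25 mm off (+x) the centre of its foot.

How it is judged (in metres and radians):
On the way, in this order (a step that is already met when the one before it is completed fails the run):
1. the gib key's foot is at least 4 mm down in the keyway (z of gib_key in the frame of station below 0.061 m and y of gib_key in the frame of station between -0.004 and 0.004 m and x of gib_key in the frame of station between -0.026 and -0.008 m), for 0.1 s.
2. the key is wedged: it stands at least 9 mm deep and bears on the hub with more than 14 N (z of gib_key in the frame of station below 0.056 m and y of gib_key in the frame of station between -0.004 and 0.004 m and x of gib_key in the frame of station between -0.026 and -0.008 m and contact force between gib_key and station above 14 N), for 0.2 s.
At the end, for the whole second after the job is handed in: The gib key stands still in the keyway, upright within 0.15 rad, foot at least 9 mm below the mouth and within 4 mm of the middle of the slot's width, nose away from the shaft, wedged by itself with more than 14 N on the hub (all of step 2 and angle between gib_key's own z axis and vertical below 0.15 rad and x of key_nose in the frame of station below -0.024 m and linear speed of gib_key below 0.01 m/s); the robot touches nothing.
It fails at once if the key is overdriven: it bears on the hub with more than 45 N (contact force between gib_key and station above 45 N).
It fails at once if the robot itself pushes on the pulley or its stand with more than 25 N (contact force between the arm and station above 25 N).
It fails at once if a straight key is pulled from its pocket (moved more than 20 mm) (distance of any of straight_key_long, straight_key_short from where it was at the start of the episode above 0.02 m).
It also fails if it takes over 48 s, if anything falls off the work surface, if the arm or the gripper's body presses on something with over 40 N, if the wrist force passes 120 N, or if a joint passes its speed limit or range.

## Working session

There is one attempt and no reset: what is moved stays moved. The work goes in short steps, Python scripts to look and compute and a tool call to move; the robot and the scene stay as the last step left them, time stands still between calls to the robot, and variables do not carry over. Pictures are saved under pics/ and viewed, at most 10 in all, crops included, and the job is handed in when it is done.

Besides the shell and the picture viewer there is one more tool, called after "Request:" as name([rows], argument=value, ...), one row to a line, values as JSON. step_arm: Moves the arm, as the interface text tells. Its arguments: {"type":"object","properties":{"plan":{"type":"array"},"squeeze":{"type":"number"}},"required":["plan"]}

```bash
mkdir -p pics; ls
cat > h.py <<'E'
from rig import *
import numpy as np, cv2, pickle
from scipy.spatial.transform import Rotation as R
def snap(n,f):
    s=sense(); c=capture(n); c['s']=s
    pickle.dump(c,open(f'{f}.pkl','wb'))
    cv2.imwrite(f'pics/{f}.png',c['color'][:,:,::-1]); return c
def cloud(c):
    h,w=c['depth'].shape; f=h/2/np.tan(np.radians(c['vertical_fov'])/2)
    v,u=np.mgrid[:h,:w]; d=c['depth'].astype(float)
    P=np.stack([(u-c['cx'])/f*d,(v-c['cy'])/f*d,d],-1)
    if 'mount' in c:
        M=np.array(c['mount']); P=P@M[:3,:3].T+M[:3,3]
        q=c['s']['ee_rot']; r=R.from_quat([q[1],q[2],q[3],q[0]]).as_matrix()
        P=P@r.T+np.array(c['s']['eef_pos'])
    else:
        r=cv2.Rodrigues(np.array(c['rvec'],float))[0]; P=(P-np.array(c['tvec']).ravel())@r
    P[d==0]=np.nan
    return P
E
python3 - <<'E'
from h import *
a=snap('top','top0');b=snap('side','side0')
print(a['s'])
cv2.imwrite('pics/both0.png',cv2.resize(np.hstack([a['color'],b['color']])[:,:,::-1],(800,300)))
E
```

```text
pics
{'time_s': 0.0, 'joints': array([-1.32938872e+00,  3.13454088e-01,  1.49844340e+00,  4.28505711e-05,
        1.33096856e+00, -2.23392741e-01]), 'dq': array([-0.00040296,  0.00018095, -0.00045804,  0.00106828, -0.00101402,
        0.00049195]), 'tau': array([ 3.18526045e-04, -4.12266576e+01, -2.59740239e+01, -1.83261309e-04,
        4.11510759e-03,  1.75310663e-05]), 'eef_pos': array([ 235.28865745, -469.14465644,  303.33053751]), 'ee_rot': array([-6.36862207e-04,  9.73117383e-01,  2.30308823e-01,  1.50730205e-05]), 'force': array([-0.2726618 ,  0.1177899 ,  0.55191088]), 'wrist_torque': array([-0.02480799, -0.01453815, -0.01987948]), 'grip_force': 0.0, 'grip_width': 1.0017032470969216}
```

View pics/top0.png

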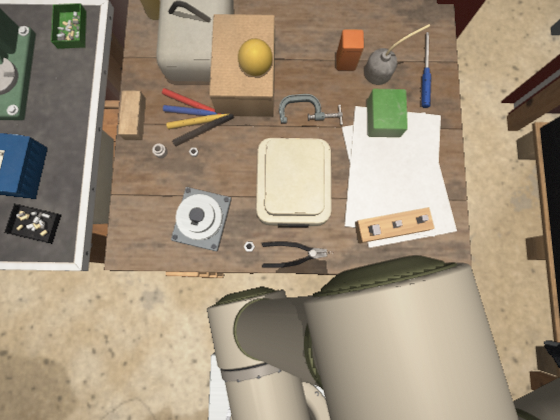

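View pics/side0.png

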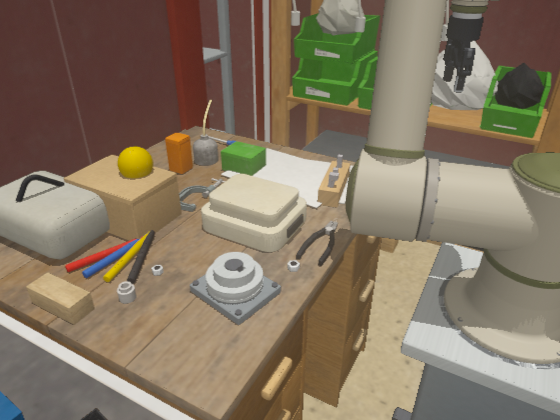

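The top view shows the rack at about (397,225) and the station at about (200,217). In the side view the rack is near (337,180) and the station near (235,280). I'll enlarge both and get positions from depth.

Run:
```python
from h import *
a=pickle.load(open('top0.pkl','rb'));P=cloud(a)
c=a['color'][:,:,::-1]
r=cv2.resize(c[200:250,350:440],None,fx=6,fy=6,interpolation=2)
s=cv2.resize(c[180:255,165:235],None,fx=4,fy=4,interpolation=2)
im=np.zeros((600,540,3),np.uint8);im[:300]=r;im[300:600,:280]=s
b=pickle.load(open('side0.pkl','rb'));k=cv2.resize(b['color'][150:210,310:360,::-1],(250,300),interpolation=2);im[300:,290:]=k
cv2.imwrite('pics/c0.png',im)
for u,v in [(375,230),(398,224),(423,218),(360,229),(434,222),(197,215),(386,226),(411,221)]: print(u,v,P[v,u].round(0))
# rim/hub fit
x=P.reshape(-1,3);reg=np.zeros((420,560),bool);reg[185:250,170:232]=1
m=reg.ravel()&(x[:,2]>60)&(x[:,2]<72);print('hub',x[m].mean(0),m.sum(),cv2.minEnclosingCircle(x[m][:,:2].astype(np.float32)))
m=reg.ravel()&(x[:,2]>8)&(x[:,2]<23);print('plate',cv2.minAreaRect(x[m][:,:2].astype(np.float32)))
reg[:]=0;reg[200:250,350:440]=1
m=reg.ravel()&(x[:,2]>35)&(x[:,2]<48);print('rack',cv2.minAreaRect(x[m][:,:2].astype(np.float32)))
m=reg.ravel()&(x[:,2]>50);print(np.c_[x[m],np.argwhere(m.reshape(420,560))[:,::-1]].round(0))
```

```text
375 230 [ 423. -196.   75.]
398 224 [ 439. -251.   60.]
423 218 [ 451. -300.   77.]
360 229 [ 430. -172.   40.]
434 222 [ 454. -353.    3.]
197 215 [452. 190.  63.]
386 226 [ 437. -230.   42.]
411 221 [ 449. -286.   43.]
hub [453.34135772 190.19485632  65.36056753] 862 ((453.1829833984375, 190.7033233642578), 37.344093322753906)
plate ((453.3265380859375, 189.92190551757812), (110.3449935913086, 130.29347229003906), 77.49099731445312)
rack ((442.7486267089844, -252.1522674560547), (50.474361419677734, 165.627197265625), 11.269981384277344)
[[ 460. -311.   73.  427.  214.]
 [ 458. -299.   74.  422.  215.]
 [ 458. -301.   74.  423.  215.]
 ...
 [ 415. -198.   77.  376.  234.]
 [ 415. -200.   76.  377.  234.]
 [ 416. -204.   69.  378.  234.]]
```

View pics/c0.png

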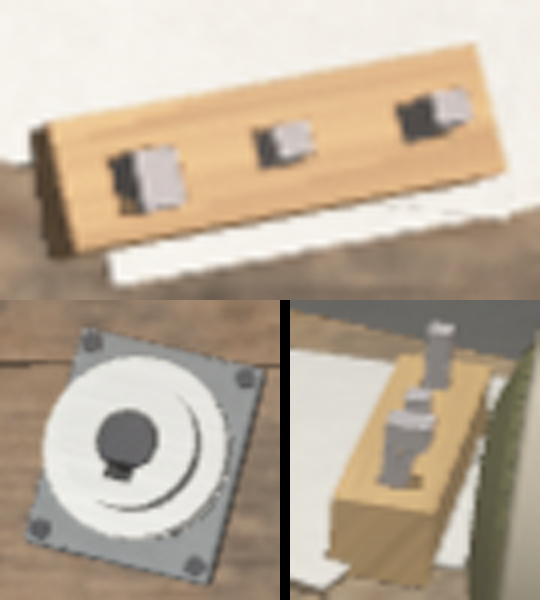

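The gib key is in the pocket at image-left, at about world (424,-198) with its top near z 76. Its head overhangs toward the robot (-x). The station is at (453.3,190.3) with yaw -12.5°, and the keyway is on its robot-facing side. I'll hover over the key.

Request:
step_arm([
  {"offset": [28, -15.8, 6], "rot": [0, 0, 15.3], "gripper": 4.5},
  {"offset": [28, -15.8, 6], "rot": [0, 0, 15.3], "gripper": 4.5},
  {"offset": [28, -15.8, 6], "rot": [0, 0, 15.3], "gripper": 4.5},
  {"offset": [28, -15.8, 6], "rot": [0, 0, 15.3], "gripper": 4.5},
  {"offset": [28, -15.8, 6], "rot": [0, 0, 15.3], "gripper": 4.5},
  {"offset": [28, -15.8, 6], "rot": [0, 0, 15.3], "gripper": 4.5},
  {"offset": [28, -15.8, 6], "rot": [0, 0, 15.3], "gripper": 4.5},
  {"offset": [28, -15.8, 6], "rot": [0, 0, 15.3], "gripper": 4.5},
  {"offset": [28, -15.8, 6], "rot": [0, 0, 15.3], "gripper": 4.5},
  {"offset": [28, -15.8, 6], "rot": [0, 0, 15.3], "gripper": 4.5},
  {"offset": [28, -15.8, 6], "rot": [0, 0, 15.3], "gripper": 4.5},
  {"offset": [28, -15.8, 6], "rot": [0, 0, 15.3], "gripper": 4.5},
])

```text
time_s: 1.3
eef_pos: [414.5, -203.3, 244.0]
ee_rot: [0.0, 0.995, 0.098, 0.0]
force: [-0.8, 0.6, -0.0]
grip_width: 0.524
grip_force: 0.0
```

```bash
cat >> h.py <<'E'
def rm(s):
    q=s['ee_rot']; return R.from_quat([q[1],q[2],q[3],q[0]]).as_matrix()
def plane(p):
    for _ in range(4):
        c=p.mean(0);n=np.linalg.svd(p-c)[2][2]; n=n*np.sign(n[2]); d=(p-c)@n; p=p[abs(d)<max(1.0,2*d.std())]
    return c,n,d.std(),len(p)
E
python3 - <<'E'
from h import *
a=snap('wrist','w1');P=cloud(a);s=a['s']
print(s['eef_pos'],rm(s).round(3),np.array(a['mount']).round(2),s['time_s'])
x=P.reshape(-1,3);near=np.hypot(x[:,0]-424,x[:,1]+198)<28
m=near&(x[:,2]>68)&(x[:,2]<90)
print(m.sum(),plane(x[m]),cv2.minAreaRect(x[m][:,:2].astype(np.float32)))
r=(np.hypot(x[:,0]-443,x[:,1]+252)<110)&(x[:,2]>36)&(x[:,2]<46);print(plane(x[r]),cv2.minAreaRect(x[r][:,:2].astype(np.float32)))
E
```

```text
[ 414.47637314 -203.25603764  244.00718661] [[ 0.981  0.195  0.   ]
 [ 0.195 -0.981 -0.   ]
 [ 0.     0.    -1.   ]] [[-0.000e+00 -9.600e-01 -3.000e-01  7.588e+01]
 [ 1.000e+00 -0.000e+00 -0.000e+00  4.000e-02]
 [ 0.000e+00 -3.000e-01  9.600e-01 -6.912e+01]
 [ 0.000e+00  0.000e+00  0.000e+00  1.000e+00]] 1.3
753 (array([ 425.74087626, -196.74161132,   74.93817735]), array([-0.0207853 ,  0.01151373,  0.99971766]), np.float64(0.5232098350852646), 633) ((425.5499267578125, -196.72096252441406), (22.106128692626953, 15.158304214477539), 11.383974075317383)
(array([ 444.03558519, -249.33811111,   41.13351904]), array([-1.77708201e-04, -9.50105872e-04,  9.99999533e-01]), np.float64(0.5663147186539078), 10468) ((442.21160888671875, -249.600341796875), (50.148616790771484, 165.4212188720703), 11.331561088562012)
```

View pics/w1.png

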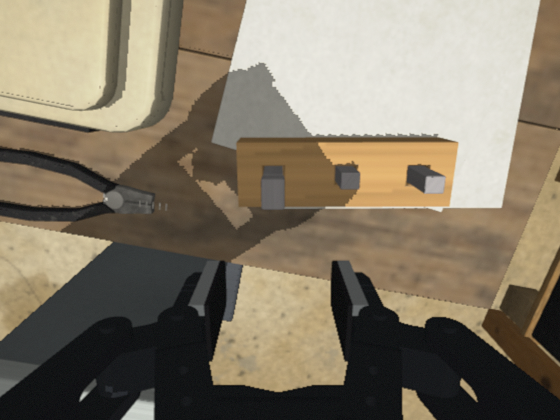

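The picture shows the gib head at (273,187), with its nose toward image-bottom and a small tilt of about 0.02 rad. The straight keys at (347,177) and (428,180) are clear of the fingers. I'll go down and grip.

Request:
step_arm([
  {"offset": [1.22, -0.43, 4], "rot": [0, 0, 0], "gripper": 4.5},
  {"offset": [1.22, -0.43, 8], "rot": [0, 0, 0], "gripper": 4.5},
  {"offset": [1.22, -0.43, 11], "rot": [0, 0, 0], "gripper": 4.5},
  {"offset": [1.22, -0.43, 12.1], "rot": [0, 0, 0], "gripper": 4.5},
  {"offset": [1.22, -0.43, 12.1], "rot": [0, 0, 0], "gripper": 4.5},
  {"offset": [1.22, -0.43, 12.1], "rot": [0, 0, 0], "gripper": 1},
  {"offset": [1.22, -0.43, 12.1], "rot": [0, 0, 0], "gripper": 1},
  {"offset": [1.22, -0.43, 12.1], "rot": [0, 0, 0], "gripper": 1},
  {"offset": [1.22, -0.43, 12.1], "rot": [0, 0, 0], "gripper": 1},
  {"offset": [1.22, -0.43, 12.1], "rot": [0, 0, 0], "gripper": 1},
  {"offset": [1.22, -0.43, 12.1], "rot": [0, 0, 0], "gripper": 1},
], squeeze=60)

```text
time_s: 2.45
eef_pos: [426.5, -196.4, 124.4]
ee_rot: [0.001, 0.995, 0.099, 0.001]
force: [-0.5, -0.5, 7.4]
grip_width: 0.173
grip_force: 58.7
```

Request:
step_arm([
  {"offset": [0, 0, -2], "rot": [0, 0, 0], "gripper": 1},
  {"offset": [0, 0, -5], "rot": [0, 0, 0], "gripper": 1},
  {"offset": [0, 0, -10], "rot": [0, 0, 0], "gripper": 1},
  {"offset": [0, 0, -15], "rot": [0, 0, 0], "gripper": 1},
  {"offset": [0, 0, -18], "rot": [0, 0, 0], "gripper": 1},
  {"offset": [0, 0, -18], "rot": [0, 0, 0], "gripper": 1},
  {"offset": [0, 0, -18], "rot": [0, 0, 0], "gripper": 1},
])

```text
time_s: 3.15
eef_pos: [425.7, -195.8, 303.0]
ee_rot: [0.0, 0.995, 0.099, 0.0]
force: [-0.6, 0.4, -1.9]
grip_width: 0.176
grip_force: 59.1
```

Run:
```python
from h import *
a=snap('wrist','w2');P=cloud(a);s=a['s'];print(s['eef_pos'],rm(s).round(4),s['force'])
M=rm(s);T=(P-np.array(s['eef_pos']))@M   # tool frame
x=T.reshape(-1,3);near=(abs(x[:,0])<25)&(abs(x[:,1])<7)
m=near&(x[:,2]>35)&(x[:,2]<120)
h,e=np.histogram(x[m][:,2],bins=np.arange(35,120,3));print(list(zip(e[:-1],h)))
m2=near&(x[:,2]>43)&(x[:,2]<53);print(plane(x[m2]),x[m2].min(0),x[m2].max(0)) if m2.sum()>5 else 0
# front face (towards camera +x)
m3=near&(x[:,2]>66)&(x[:,2]<115);print(plane(x[m3]) if m3.sum()>5 else m3.sum())
cv2.imwrite('pics/w2c.png',cv2.resize(a['color'][220:420,180:380,::-1],(600,600)))
```

```text
[ 425.71619008 -195.77870712  303.0323209 ] [[ 9.805e-01  1.965e-01  6.000e-04]
 [ 1.965e-01 -9.805e-01 -5.000e-04]
 [ 5.000e-04  6.000e-04 -1.000e+00]] [-0.61278129  0.36097889 -1.9057633 ]
[(np.int64(35), np.int64(0)), (np.int64(38), np.int64(0)), (np.int64(41), np.int64(0)), (np.int64(44), np.int64(0)), (np.int64(47), np.int64(1454)), (np.int64(50), np.int64(555)), (np.int64(53), np.int64(144)), (np.int64(56), np.int64(143)), (np.int64(59), np.int64(107)), (np.int64(62), np.int64(130)), (np.int64(65), np.int64(116)), (np.int64(68), np.int64(114)), (np.int64(71), np.int64(94)), (np.int64(74), np.int64(103)), (np.int64(77), np.int64(84)), (np.int64(80), np.int64(88)), (np.int64(83), np.int64(79)), (np.int64(86), np.int64(76)), (np.int64(89), np.int64(75)), (np.int64(92), np.int64(69)), (np.int64(95), np.int64(68)), (np.int64(98), np.int64(61)), (np.int64(101), np.int64(64)), (np.int64(104), np.int64(56)), (np.int64(107), np.int64(58)), (np.int64(110), np.int64(22)), (np.int64(113), np.int64(0)), (np.int64(116), np.int64(0))]
(array([-4.63408065e-01,  9.87742880e-03,  4.95601992e+01]), array([ 0.01929069, -0.00381364,  0.99980664]), np.float64(0.46874569129474475), 1726) [-12.16248536  -6.97369006  47.59947638] [10.55669498  6.99592414 52.99485754]
(array([ 1.04202212e+01, -7.65978178e-02,  8.57793020e+01]), array([-9.99817960e-01,  4.32855907e-04,  1.90751018e-02]), np.float64(0.25447090839047615), 1183)
```

View pics/w2c.png

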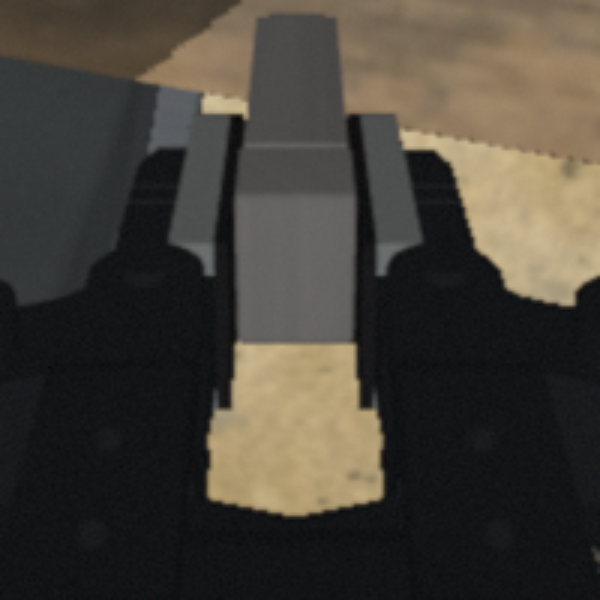

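The picture shows the key held by its head. The flat +x face is visible down to the foot at (295,15 in the crop), and it leans 1.1° about tool y. I'll carry it to a standoff where the wrist camera sees the keyway.

Request:
step_arm([
  {"offset": [0.3, -4, 0], "rot": [0, 0, 2], "gripper": 1},
  {"offset": [0.6, -8.5, 0], "rot": [0, 0, 6], "gripper": 1},
  {"offset": [1, -13, 0], "rot": [0, 0, 10], "gripper": 1},
  {"offset": [1.5, -18, 0], "rot": [0, 0, 14], "gripper": 1},
  {"offset": [2, -22.5, 0], "rot": [0, 0, 18], "gripper": 1},
  {"offset": [2.5, -27, 0], "rot": [0, 0, 22], "gripper": 1},
  {"offset": [3, -32, 0], "rot": [0, 0, 23.8], "gripper": 1},
  {"offset": [3.2, -36.5, 0], "rot": [0, 0, 23.8], "gripper": 1},
  {"offset": [3.2, -40.5, 2], "rot": [0, 0, 23.8], "gripper": 1},
  {"offset": [3.2, -40.5, 5], "rot": [0, 0, 23.8], "gripper": 1},
  {"offset": [3.2, -40.5, 7], "rot": [0, 0, 23.8], "gripper": 1},
  {"offset": [3.2, -40.5, 7], "rot": [0, 0, 23.8], "gripper": 1},
])

```text
time_s: 4.4
eef_pos: [376.1, 207.3, 229.7]
ee_rot: [0.001, 0.994, -0.108, -0.004]
force: [-1.1, 0.3, -0.9]
grip_width: 0.171
grip_force: 59.1
```

Request:
step_arm([
  {"offset": [0, 0, 0], "rot": [0, -1.1, 0], "gripper": 1},
  {"offset": [0, 0, 0], "rot": [0, -1.1, 0], "gripper": 1},
  {"offset": [0, 0, 0], "rot": [0, -1.1, 0], "gripper": 1},
])

```text
time_s: 4.7
eef_pos: [378.2, 207.3, 233.7]
ee_rot: [-0.001, 0.994, -0.109, -0.009]
force: [0.4, 0.6, -1.2]
grip_width: 0.173
grip_force: 59.2
```

Run:
```python
from h import *
a=snap('wrist','w3');P=cloud(a);s=a['s'];p=np.array(s['eef_pos']);print(p,rm(s).round(4),s['time_s'])
x=P.reshape(-1,3);T=((P-p)@rm(s)).reshape(-1,3)
m=(abs(T[:,0])<25)&(abs(T[:,1])<7)&(T[:,2]>66)&(T[:,2]<115)
c,n,_,k=plane(x[m]);print('flat face world',c,n,k)
m=(np.hypot(x[:,0]-453,x[:,1]-190)<60)&(x[:,2]>61)&(x[:,2]<70)
print('hub',plane(x[m]),cv2.minEnclosingCircle(x[m][:,:2].astype(np.float32)))
m=(np.hypot(x[:,0]-453,x[:,1]-190)<100)&(x[:,2]>8)&(x[:,2]<22)
print('plate',cv2.minAreaRect(x[m][:,:2].astype(np.float32)))
np.save('P3.npy',P)
u,v=[int(t) for t in np.nanmean(np.argwhere((np.hypot(P[...,0]-436,P[...,1]-194)<3)&(P[...,2]>0)),0)[::-1]];print(u,v)
cv2.imwrite('pics/w3c.png',cv2.resize(a['color'][max(0,v-75):v+75,u-100:u+100,::-1],(800,600),interpolation=2))
print(max(0,v-75),u-100)
```

```text
[378.16645025 207.27105073 233.65453188] [[ 9.761e-01 -2.166e-01 -1.730e-02]
 [-2.165e-01 -9.763e-01  4.500e-03]
 [-1.790e-02 -7.000e-04 -9.998e-01]] 4.7
flat face world [386.84511107 205.58032753 147.74197328] [ 0.97619772 -0.21687721  0.00151143] 1174
hub (array([454.62954844, 192.97518033,  64.31944252]), array([ 6.72923883e-04, -1.39779903e-03,  9.99998797e-01]), np.float64(0.6332661312059493), 9714) ((452.6484680175781, 193.3683319091797), 37.19731521606445)
plate ((450.0787353515625, 193.95396423339844), (110.25970458984375, 125.4569091796875), 77.4085464477539)
279 114
39 179
```

View pics/w3c.png

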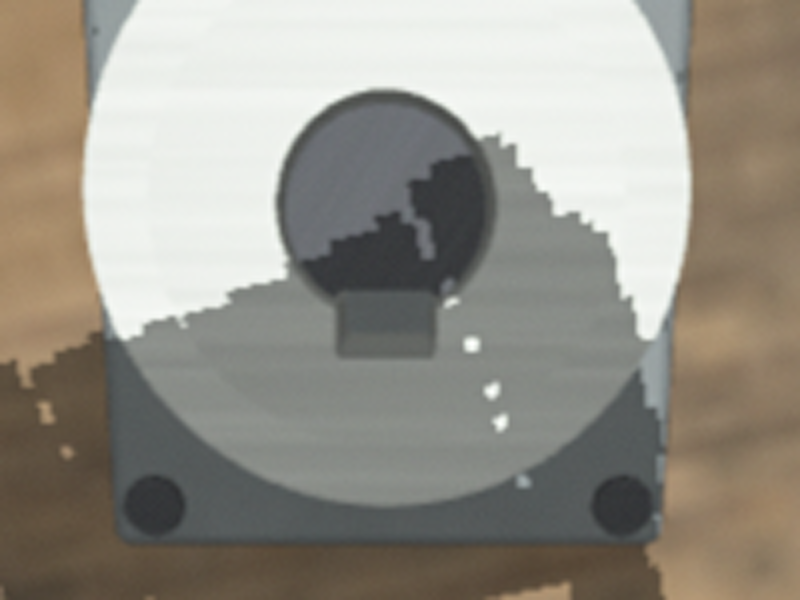

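The keyway mouth is clear in the crop: corners at about (336..437, 290..357), seat edge on top, and the wall at y=357. The gap comes out near 10.6 mm. I'll work out the slot against the key in the wrist frame.

```bash
cat >> h.py <<'E'
def ray(c,u,v,z):
    h=c['depth'].shape[0]; f=h/2/np.tan(np.radians(c['vertical_fov'])/2)
    M=np.array(c['mount']);r=rm(c['s'])@M[:3,:3];o=np.array(c['s']['eef_pos'])+rm(c['s'])@M[:3,3]
    d=r@np.array([(u-c['cx'])/f,(v-c['cy'])/f,1]); return o+d*(z-o[2])/d[2]
E
python3 - <<'E'
from h import *
a=pickle.load(open('w3.pkl','rb'));s=a['s'];p=np.array(s['eef_pos'])
g=lambda x,y:ray(a,179+x/4,39+y/4,64.5)
y=np.radians(-12.5);ex=np.array([np.cos(y),np.sin(y),0]);ey=np.array([-np.sin(y),np.cos(y),0])
for n,q in dict(seat=g(386.5,290),wall=g(386.5,357),L=g(336,323),Rr=g(437,323),hubL=g(83,190),hubR=g(690,190)).items(): print(n,q.round(1),'stn-axes rel TCP',(q-p)@ex,(q-p)@ey)
f=np.array([386.845,205.58,147.74])
print('face',(f-p)@ex,(f-p)@ey)
E
```

```text
seat [440.4 195.4  64.5] stn-axes rel TCP 63.31354914902324 1.885755649530406
wall [430.3 197.7  64.5] stn-axes rel TCP 52.9396215914302 1.912559425206208
L [437.2 204.3  64.5] stn-axes rel TCP 58.24410120479436 9.919062021950452
Rr [433.7 188.7  64.5] stn-axes rel TCP 58.23673746793784 -6.120558355880172
hubL [465.2 237.9  64.5] stn-axes rel TCP 78.29690488097052 48.75134067561619
hubR [444.8 146.4  64.5] stn-axes rel TCP 78.24250626292994 -45.03055884832924
face 8.838843832184919 0.22741588585589279
```

Request:
step_arm([
  {"offset": [2, -0.1, 1], "rot": [0, 0, 0], "gripper": 1},
  {"offset": [4.18, -0.17, 3], "rot": [0, 0, 0], "gripper": 1},
  {"offset": [4.18, -0.17, 4.63], "rot": [0, 0, 0], "gripper": 1},
  {"offset": [4.18, -0.17, 4.63], "rot": [0, 0, 0], "gripper": 1},
  {"offset": [4.18, -0.17, 4.63], "rot": [0, 0, 0], "gripper": 1},
])

```text
time_s: 5.25
eef_pos: [418.1, 200.3, 186.4]
ee_rot: [-0.001, 0.994, -0.109, -0.009]
force: [-0.3, 0.1, -0.6]
grip_width: 0.177
grip_force: 59.1
```

Run:
```python
from h import *
a=snap('wrist','w4');P=cloud(a);s=a['s'];p=np.array(s['eef_pos']);print(p,rm(s).round(4),s['time_s'])
x=P.reshape(-1,3);T=((P-p)@rm(s)).reshape(-1,3)
m=(abs(T[:,0])<25)&(abs(T[:,1])<7)&(T[:,2]>66)&(T[:,2]<106)
print('face',plane(x[m]))
cv2.imwrite('pics/w4c.png',cv2.resize(a['color'][130:280,180:380,::-1],(800,600),interpolation=2))
```

```text
[418.05154932 200.29924058 186.44707824] [[ 9.762e-01 -2.160e-01 -1.840e-02]
 [-2.160e-01 -9.764e-01  4.300e-03]
 [-1.890e-02 -2.000e-04 -9.998e-01]] 5.25
face (array([426.63210294, 198.57862037, 102.62349651]), array([ 0.9756171 , -0.21947414,  0.00153992]), np.float64(0.2630461906379775), 1090)
```

View pics/w4c.png

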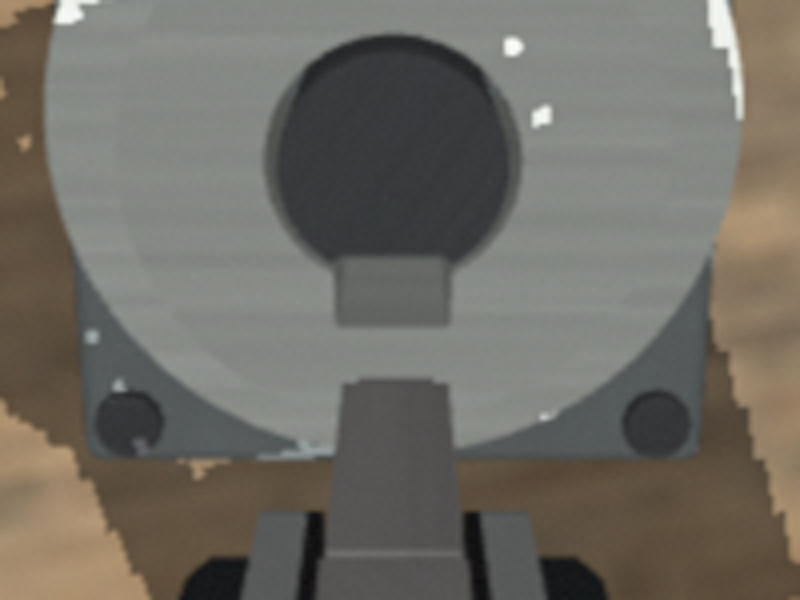

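The slot is at u 335..450 (center 392.5) with its seat edge at y=257 and wall at y=326. The key's shank centers at 395.5, so y is off by about 0.4 mm. Next I'll compute the x shift.

Run:
```python
from h import *
a=pickle.load(open('w4.pkl','rb'));s=a['s'];p=np.array(s['eef_pos'])
g=lambda x,y,z=64.5:ray(a,180+x/4,130+y/4,z)
y=np.radians(-12.5);ex=np.array([np.cos(y),np.sin(y),0]);ey=np.array([-np.sin(y),np.cos(y),0])
for n,q in dict(seat=g(392,257),wall=g(392,326),L=g(335,290),Rr=g(450,290)).items(): print(n,(q-p)@ex,(q-p)@ey)
for z in (70,72,74): q=g(395.5,381,z);print('foot edge at z',z,(q-p)@ex)
f=np.array([426.632,198.579,102.6]);print('face',(f-p)@ex,(f-p)@ey)
```

```text
seat 22.486179918520147 0.2992364142911983
wall 12.601351292231834 0.29880954448913677
L 17.794755499321383 8.087269979560146
Rr 17.799516398705215 -7.625225117055017
foot edge at z 70 6.6045653420268575
foot edge at z 72 7.37099547951805
foot edge at z 74 8.137425617009297
face 8.749387940268738 0.17768542353849792
```

Request:
step_arm([
  {"offset": [0.7, -0.04, 0], "rot": [0, 0, 0], "gripper": 1},
  {"offset": [1.29, -0.04, -0.02], "rot": [0, 0, 0], "gripper": 1},
  {"offset": [1.29, -0.04, -0.02], "rot": [0, 0, 0], "gripper": 1},
  {"offset": [1.3, -0.04, 0.3], "rot": [0, 0, 0], "gripper": 1},
  {"offset": [1.3, -0.04, 0.6], "rot": [0, 0, 0], "gripper": 1},
  {"offset": [1.31, -0.04, 0.9], "rot": [0, 0, 0], "gripper": 1},
  {"offset": [1.31, -0.04, 1.1], "rot": [0, 0, 0], "gripper": 1},
  {"offset": [1.31, -0.04, 1.1], "rot": [0, 0, 0], "gripper": 1},
])

```text
time_s: 6.1
eef_pos: [430.5, 197.9, 174.2]
ee_rot: [-0.001, 0.994, -0.109, -0.01]
force: [0.6, 0.0, -1.6]
grip_width: 0.176
grip_force: 59.1
```

The force is flat and the foot is about 4 mm in. I'll keep going down by feel.

Request:
step_arm([
  {"offset": [0, 0, 0.15], "rot": [0, 0, 0], "gripper": 1},
  {"offset": [0.01, 0, 0.3], "rot": [0, 0, 0], "gripper": 1},
  {"offset": [0.01, 0, 0.45], "rot": [0, 0, 0], "gripper": 1},
  {"offset": [0.01, 0, 0.6], "rot": [0, 0, 0], "gripper": 1},
  {"offset": [0.01, 0, 0.6], "rot": [0, 0, 0], "gripper": 1},
])

```text
time_s: 6.6
eef_pos: [430.6, 197.9, 168.4]
ee_rot: [-0.001, 0.994, -0.109, -0.01]
force: [-0.1, -0.2, -0.5]
grip_width: 0.171
grip_force: 59.1
```

Request:
step_arm([
  {"offset": [0, 0, 0.1], "rot": [0, 0, 0], "gripper": 1},
  {"offset": [0, 0, 0.2], "rot": [0, 0, 0], "gripper": 1},
  {"offset": [0, 0, 0.2], "rot": [0, 0, 0], "gripper": 1},
])

```text
time_s: 6.9
eef_pos: [430.7, 197.9, 166.5]
ee_rot: [-0.001, 0.994, -0.109, -0.009]
force: [0.1, 0.0, -1.0]
grip_width: 0.172
grip_force: 59.1
```

Request:
step_arm([
  {"offset": [0, 0, 0.1], "rot": [0, 0, 0], "gripper": 1},
  {"offset": [0, 0, 0.1], "rot": [0, 0, 0], "gripper": 1},
])

```text
time_s: 7.1
eef_pos: [430.7, 197.9, 165.6]
ee_rot: [-0.001, 0.994, -0.109, -0.009]
force: [0.6, -0.1, -0.3]
grip_width: 0.175
grip_force: 59.2
```

Request:
step_arm([
  {"offset": [0, 0, 0.1], "rot": [0, 0, 0], "gripper": 1},
  {"offset": [0, 0, 0.1], "rot": [0, 0, 0], "gripper": 1},
])

```text
time_s: 7.3
eef_pos: [430.8, 197.9, 164.6]
ee_rot: [-0.001, 0.994, -0.109, -0.009]
force: [1.7, 0.7, -1.4]
grip_width: 0.173
grip_force: 59.2
```

Request:
step_arm([
  {"offset": [0, 0, 0.1], "rot": [0, 0, 0], "gripper": 1},
  {"offset": [0, 0, 0.1], "rot": [0, 0, 0], "gripper": 1},
])

```text
time_s: 7.5
eef_pos: [430.8, 197.9, 163.6]
ee_rot: [-0.001, 0.994, -0.109, -0.009]
force: [2.5, -0.5, 0.3]
grip_width: 0.172
grip_force: 59.3
```

Request:
step_arm([
  {"offset": [0, 0, 0.1], "rot": [0, 0, 0], "gripper": 1},
  {"offset": [0, 0, 0.1], "rot": [0, 0, 0], "gripper": 1},
])

```text
time_s: 7.7
eef_pos: [430.9, 197.9, 162.6]
ee_rot: [-0.001, 0.994, -0.109, -0.009]
force: [3.9, -1.6, -1.0]
grip_width: 0.173
grip_force: 59.3
```

The hub wall is pushing +x, so the key needs to ease toward the shaft before it goes on.

Request:
step_arm([
  {"offset": [0.06, 0, 0], "rot": [0, 0, 0], "gripper": 1},
  {"offset": [0.06, 0, 0], "rot": [0, 0, 0], "gripper": 1},
])

```text
time_s: 7.9
eef_pos: [431.1, 197.8, 162.5]
ee_rot: [-0.001, 0.994, -0.109, -0.01]
force: [3.1, -0.8, -0.1]
grip_width: 0.173
grip_force: 59.3
```

Request:
step_arm([
  {"offset": [0, 0, 0.1], "rot": [0, 0, 0], "gripper": 1},
  {"offset": [0, 0, 0.1], "rot": [0, 0, 0], "gripper": 1},
])

```text
time_s: 8.1
eef_pos: [431.2, 197.7, 161.5]
ee_rot: [-0.001, 0.994, -0.109, -0.009]
force: [3.4, -1.1, -0.4]
grip_width: 0.174
grip_force: 59.3
```

Request:
step_arm([
  {"offset": [0.07, 0, 0], "rot": [0, 0, 0], "gripper": 1},
  {"offset": [0.07, 0, 0], "rot": [0, 0, 0], "gripper": 1},
  {"offset": [0.07, 0, 0], "rot": [0, 0, 0], "gripper": 1},
])

```text
time_s: 8.4
eef_pos: [431.6, 197.6, 161.4]
ee_rot: [-0.001, 0.994, -0.109, -0.01]
force: [1.2, -0.8, -1.1]
grip_width: 0.175
grip_force: 59.3
```

Request:
step_arm([
  {"offset": [0.02, 0, 0.1], "rot": [0, 0, 0], "gripper": 1},
  {"offset": [0.02, 0, 0.1], "rot": [0, 0, 0], "gripper": 1},
])

```text
time_s: 8.6
eef_pos: [431.8, 197.6, 160.3]
ee_rot: [-0.001, 0.994, -0.109, -0.01]
force: [0.8, 0.0, -1.5]
grip_width: 0.169
grip_force: 59.2
```

Request:
step_arm([
  {"offset": [0.02, 0, 0.1], "rot": [0, 0, 0], "gripper": 1},
  {"offset": [0.02, 0, 0.1], "rot": [0, 0, 0], "gripper": 1},
])

```text
time_s: 8.8
eef_pos: [432.0, 197.5, 159.3]
ee_rot: [-0.001, 0.994, -0.109, -0.01]
force: [-0.5, -0.1, -1.4]
grip_width: 0.173
grip_force: 59.2
```

Request:
step_arm([
  {"offset": [0.02, 0, 0.1], "rot": [0, 0, 0], "gripper": 1},
  {"offset": [0.02, 0, 0.1], "rot": [0, 0, 0], "gripper": 1},
])

```text
time_s: 9.0
eef_pos: [432.1, 197.5, 158.4]
ee_rot: [-0.001, 0.994, -0.109, -0.01]
force: [-1.0, 1.1, 0.9]
grip_width: 0.175
grip_force: 59.5
```

Request:
step_arm([
  {"offset": [0.02, 0, 0.1], "rot": [0, 0, 0], "gripper": 1},
  {"offset": [0.02, 0, 0.1], "rot": [0, 0, 0], "gripper": 1},
])

```text
time_s: 9.2
eef_pos: [432.3, 197.6, 157.7]
ee_rot: [-0.001, 0.994, -0.109, -0.01]
force: [-3.6, 1.7, 4.3]
grip_width: 0.173
grip_force: 60.0
```

The key is starting to wedge at about 21 mm deep. One more small step, then I'll release.

Request:
step_arm([
  {"offset": [0, 0, 0.04], "rot": [0, 0, 0], "gripper": 1},
  {"offset": [0, 0, 0.04], "rot": [0, 0, 0], "gripper": 1},
])

```text
time_s: 9.4
eef_pos: [432.3, 197.6, 157.5]
ee_rot: [-0.001, 0.994, -0.109, -0.01]
force: [-2.2, 0.4, 7.7]
grip_width: 0.172
grip_force: 60.3
```

Request:
step_arm([
  {"offset": [0, 0, 0], "rot": [0, 0, 0], "gripper": 1},
  {"offset": [0, 0, 0], "rot": [0, 0, 0], "gripper": 3.5},
  {"offset": [0, 0, 0], "rot": [0, 0, 0], "gripper": 3.5},
  {"offset": [0, 0, 0], "rot": [0, 0, 0], "gripper": 3.5},
  {"offset": [0, 0, 0], "rot": [0, 0, 0], "gripper": 3.5},
  {"offset": [0, 0, 0], "rot": [0, 0, 0], "gripper": 3.5},
])

```text
time_s: 10.0
eef_pos: [432.5, 197.4, 157.1]
ee_rot: [-0.001, 0.994, -0.109, -0.01]
force: [0.5, 1.0, -0.2]
grip_width: 0.412
grip_force: 0.0
```

Request:
step_arm([
  {"offset": [0, 0, -2], "rot": [0, 0, 0], "gripper": 3.5},
  {"offset": [0, 0, -5], "rot": [0, 0, 0], "gripper": 3.5},
  {"offset": [0, 0, -6], "rot": [0, 1.1, 0], "gripper": 0},
  {"offset": [0, 0, -6], "rot": [0, 1.1, 0], "gripper": 0},
  {"offset": [0, 0, -6], "rot": [0, 1.1, 0], "gripper": 0},
  {"offset": [0, 0, -6], "rot": [0, 1.1, 0], "gripper": 0},
  {"offset": [0, 0, -6], "rot": [0, 1.1, 0], "gripper": 0},
  {"offset": [0, 0, -6], "rot": [0, 1.1, 0], "gripper": 0},
])

```text
time_s: 10.8
eef_pos: [433.5, 197.2, 216.5]
ee_rot: [0.0, 0.994, -0.109, -0.001]
force: [-0.3, 0.3, -0.2]
grip_width: 0.001
grip_force: 0.0
```

Run:
```python
from h import *
a=snap('wrist','w5');P=cloud(a);s=a['s'];p=np.array(s['eef_pos']);print(p,rm(s).round(4),s['time_s'],s['force'],s['grip_width'])
x=P.reshape(-1,3);T=((P-p)@rm(s)).reshape(-1,3)
m=(abs(T[:,0])<25)&(abs(T[:,1])<9)&(x[:,2]>102)&(x[:,2]<114)
print('top',plane(x[m]),T[m].mean(0),cv2.minAreaRect(x[m][:,:2].astype(np.float32)))
m=(abs(T[:,0])<25)&(abs(T[:,1])<7)&(x[:,2]>68)&(x[:,2]<102)
print('face',plane(x[m]))
cv2.imwrite('pics/w5c.png',a['color'][:,:,::-1])
```

```text
[433.50482654 197.19205389 216.52411877] [[ 9.764e-01 -2.159e-01 -1.100e-03]
 [-2.159e-01 -9.764e-01 -2.000e-04]
 [-1.100e-03  4.000e-04 -1.000e+00]] 10.8 [-0.30275195  0.26578787 -0.21658293] 0.0006574274192783234
top (array([434.54379486, 197.54188063, 108.03642704]), array([ 0.03109494, -0.01402831,  0.99941799]), np.float64(0.5603303393102748), 746) [  1.75729952  -0.61582956 108.83817491] ((434.4125671386719, 197.6873779296875), (15.90744400024414, 15.589240074157715), 77.89912414550781)
face (array([440.96288296, 195.72989443,  86.28597194]), array([-0.9749623 ,  0.22161594,  0.01830003]), np.float64(0.19643650688997197), 416)
```

View pics/w5c.png

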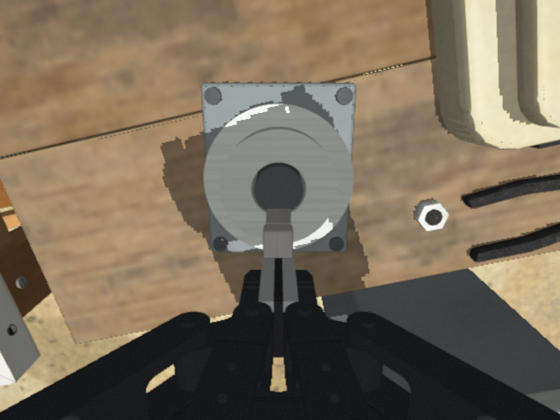

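The key stands upright in the keyway at (278,225), with the closed fingertips directly over its head. I'll press down.

Request:
step_arm([
  {"offset": [0, 0, 2], "rot": [0, 0, 0], "gripper": 0},
  {"offset": [0, 0, 3], "rot": [0, 0, 0], "gripper": 0},
  {"offset": [0, 0, 3.2], "rot": [0, 0, 0], "gripper": 0},
  {"offset": [0, 0, 3.3], "rot": [0, 0, 0], "gripper": 0},
  {"offset": [0, 0, 3.3], "rot": [0, 0, 0], "gripper": 0},
])

```text
time_s: 11.35
eef_pos: [433.8, 197.3, 184.5]
ee_rot: [-0.0, 0.994, -0.109, 0.0]
force: [0.3, 0.7, -0.6]
grip_width: -0.001
grip_force: 0.0
```

Request:
step_arm([
  {"offset": [0, 0, 0.05], "rot": [0, 0, 0], "gripper": 0},
  {"offset": [0, 0, 0.1], "rot": [0, 0, 0], "gripper": 0},
  {"offset": [0, 0, 0.1], "rot": [0, 0, 0], "gripper": 0},
])

```text
time_s: 11.65
eef_pos: [433.7, 197.2, 183.2]
ee_rot: [-0.0, 0.994, -0.109, 0.0]
force: [-0.0, -0.5, 0.3]
grip_width: 0.002
grip_force: 0.0
```

Request:
step_arm([
  {"offset": [0, 0, 0.05], "rot": [0, 0, 0], "gripper": 0},
  {"offset": [0, 0, 0.05], "rot": [0, 0, 0], "gripper": 0},
])

```text
time_s: 11.85
eef_pos: [433.6, 197.2, 182.6]
ee_rot: [-0.0, 0.994, -0.109, -0.0]
force: [0.2, -0.0, -0.5]
grip_width: 0.001
grip_force: 0.0
```

Request:
step_arm([
  {"offset": [0, 0, 0.05], "rot": [0, 0, 0], "gripper": 0},
  {"offset": [0, 0, 0.05], "rot": [0, 0, 0], "gripper": 0},
])

```text
time_s: 12.05
eef_pos: [433.6, 197.2, 182.0]
ee_rot: [0.0, 0.994, -0.109, -0.0]
force: [-0.0, 0.1, -0.2]
grip_width: -0.003
grip_force: 0.0
```

Request:
step_arm([
  {"offset": [0, 0, 0.05], "rot": [0, 0, 0], "gripper": 0},
  {"offset": [0, 0, 0.05], "rot": [0, 0, 0], "gripper": 0},
])

```text
time_s: 12.25
eef_pos: [433.7, 197.2, 181.8]
ee_rot: [-0.0, 0.994, -0.109, 0.0]
force: [-0.1, -0.5, 2.3]
grip_width: -0.0
grip_force: 0.9
```

Request:
step_arm([
  {"offset": [0, 0, 0.05], "rot": [0, 0, 0], "gripper": 0},
  {"offset": [0, 0, 0.05], "rot": [0, 0, 0], "gripper": 0},
])

```text
time_s: 12.45
eef_pos: [433.9, 197.3, 181.5]
ee_rot: [-0.0, 0.994, -0.109, 0.0]
force: [-1.1, 1.0, 5.1]
grip_width: -0.002
grip_force: 2.6
```

Request:
step_arm([
  {"offset": [0, 0, 0.05], "rot": [0, 0, 0], "gripper": 0},
  {"offset": [0, 0, 0.05], "rot": [0, 0, 0], "gripper": 0},
])

```text
time_s: 12.65
eef_pos: [434.0, 197.3, 181.3]
ee_rot: [-0.0, 0.994, -0.109, 0.001]
force: [-1.9, 0.4, 6.5]
grip_width: -0.005
grip_force: 3.5
```

Request:
step_arm([
  {"offset": [0, 0, 0.05], "rot": [0, 0, 0], "gripper": 0},
  {"offset": [0, 0, 0.05], "rot": [0, 0, 0], "gripper": 0},
])

```text
time_s: 12.85
eef_pos: [434.0, 197.4, 180.9]
ee_rot: [-0.0, 0.994, -0.109, 0.001]
force: [-0.9, 0.0, 9.9]
grip_width: -0.0
grip_force: 4.3
```

Request:
step_arm([
  {"offset": [0, 0, 0.04], "rot": [0, 0, 0], "gripper": 0},
  {"offset": [0, 0, 0.04], "rot": [0, 0, 0], "gripper": 0},
])

```text
time_s: 13.05
eef_pos: [434.1, 197.4, 180.7]
ee_rot: [-0.0, 0.994, -0.109, 0.001]
force: [-1.9, -0.5, 10.7]
grip_width: 0.0
grip_force: 5.1
```

Request:
step_arm([
  {"offset": [0, 0, 0.05], "rot": [0, 0, 0], "gripper": 0},
  {"offset": [0, 0, 0.05], "rot": [0, 0, 0], "gripper": 0},
])

```text
time_s: 13.25
eef_pos: [434.2, 197.4, 180.4]
ee_rot: [-0.0, 0.994, -0.109, 0.001]
force: [-1.1, -0.2, 12.1]
grip_width: -0.002
grip_force: 5.9
```

Request:
step_arm([
  {"offset": [0, 0, 0.04], "rot": [0, 0, 0], "gripper": 0},
  {"offset": [0, 0, 0.04], "rot": [0, 0, 0], "gripper": 0},
  {"offset": [0, 0, 0.04], "rot": [0, 0, 0], "gripper": 0},
  {"offset": [0, 0, 0.04], "rot": [0, 0, 0], "gripper": 0},
])

```text
time_s: 13.65
eef_pos: [434.3, 197.4, 180.2]
ee_rot: [-0.0, 0.994, -0.109, 0.001]
force: [-1.5, -0.7, 13.1]
grip_width: -0.006
grip_force: 6.8
```

Request:
step_arm([
  {"offset": [0, 0, 0.06], "rot": [0, 0, 0], "gripper": 0},
  {"offset": [0, 0, 0.06], "rot": [0, 0, 0], "gripper": 0},
  {"offset": [0, 0, 0.06], "rot": [0, 0, 0], "gripper": 0},
])

```text
time_s: 13.95
eef_pos: [434.5, 197.5, 179.9]
ee_rot: [-0.001, 0.994, -0.109, 0.002]
force: [-1.8, 0.2, 15.8]
grip_width: -0.0
grip_force: 7.8
```

Request:
step_arm([
  {"offset": [0, 0, 0.03], "rot": [0, 0, 0], "gripper": 0},
  {"offset": [0, 0, 0.03], "rot": [0, 0, 0], "gripper": 0},
  {"offset": [0, 0, 0.03], "rot": [0, 0, 0], "gripper": 0},
])

```text
time_s: 14.25
eef_pos: [434.6, 197.5, 179.8]
ee_rot: [-0.001, 0.994, -0.109, 0.002]
force: [-2.8, -0.3, 17.8]
grip_width: -0.002
grip_force: 8.7
```

About 17 N. I'll lift off gently and check.

Request:
step_arm([
  {"offset": [0, 0, -0.2], "rot": [0, 0, 0], "gripper": 0},
  {"offset": [0, 0, -0.5], "rot": [0, 0, 0], "gripper": 0},
  {"offset": [0, 0, -1.5], "rot": [0, 0, 0], "gripper": 0},
  {"offset": [0, 0, -4], "rot": [0, 0, 0], "gripper": 0},
  {"offset": [0, 0, -6], "rot": [0, 0, 0], "gripper": 0},
  {"offset": [0, 0, -6], "rot": [0, 0, 0], "gripper": 0},
  {"offset": [0, 0, -6], "rot": [0, 0, 0], "gripper": 0},
])

```text
time_s: 14.95
eef_pos: [433.5, 197.2, 237.8]
ee_rot: [-0.0, 0.994, -0.109, 0.0]
force: [0.8, -0.1, -0.5]
grip_width: 0.006
grip_force: 0.0
```

Run:
```python
from h import *
a=snap('wrist','w6');P=cloud(a);s=a['s'];p=np.array(s['eef_pos']);print(p,s['time_s'],s['force'])
x=P.reshape(-1,3);T=((P-p)@rm(s)).reshape(-1,3)
m=(abs(T[:,0])<25)&(abs(T[:,1])<9)&(x[:,2]>102)&(x[:,2]<114)
print('top',plane(x[m]),T[m].mean(0))
m=(abs(T[:,0])<25)&(abs(T[:,1])<7)&(x[:,2]>68)&(x[:,2]<102)
print('face',plane(x[m]))
```

```text
[433.49239816 197.17974053 237.80469258] 14.95 [ 0.82237041 -0.13514314 -0.5035455 ]
top (array([432.78139752, 198.53938121, 106.44568718]), array([ 0.05016992, -0.01184071,  0.9986705 ]), np.float64(0.5141532761627586), 816) [ -0.59990867  -1.11117241 131.47975808]
face (array([441.81141028, 195.74330234,  86.59974918]), array([-0.97466478,  0.21838681,  0.04832983]), np.float64(0.18198036928487774), 268)
```

The key is down a further 1.6 mm but leans 0.05 rad toward the shaft, because sideways drift dragged it during the press. I'll press again 2 mm nearer the nose, both to confirm it's tight and to straighten it.

Request:
step_arm([
  {"offset": [-0.2, -0.05, 4], "rot": [0, 0, 0], "gripper": 0},
  {"offset": [-0.2, -0.05, 5.3], "rot": [0, 0, 0], "gripper": 0},
  {"offset": [-0.2, -0.05, 5.5], "rot": [0, 0, 0], "gripper": 0},
  {"offset": [-0.2, -0.05, 5.6], "rot": [0, 0, 0], "gripper": 0},
  {"offset": [-0.2, -0.05, 5.65], "rot": [0, 0, 0], "gripper": 0},
  {"offset": [-0.2, -0.05, 5.7], "rot": [0, 0, 0], "gripper": 0},
  {"offset": [-0.2, -0.05, 5.7], "rot": [0, 0, 0], "gripper": 0},
])

```text
time_s: 15.7
eef_pos: [431.9, 198.2, 181.3]
ee_rot: [-0.0, 0.994, -0.109, 0.0]
force: [-0.4, -0.1, -0.5]
grip_width: 0.004
grip_force: 0.0
```

Request:
step_arm([
  {"offset": [-0.01, 0, 0.05], "rot": [0, 0, 0], "gripper": 0},
  {"offset": [-0.01, 0, 0.05], "rot": [0, 0, 0], "gripper": 0},
])

```text
time_s: 15.9
eef_pos: [431.7, 198.2, 180.5]
ee_rot: [-0.0, 0.994, -0.109, 0.0]
force: [-0.1, 0.4, 0.7]
grip_width: -0.002
grip_force: 0.0
```

Request:
step_arm([
  {"offset": [-0.01, 0, 0.05], "rot": [0, 0, 0], "gripper": 0},
  {"offset": [-0.01, 0, 0.05], "rot": [0, 0, 0], "gripper": 0},
])

```text
time_s: 16.1
eef_pos: [431.6, 198.2, 180.0]
ee_rot: [-0.0, 0.994, -0.109, 0.0]
force: [0.1, 0.8, 1.3]
grip_width: -0.003
grip_force: 0.4
```

Request:
step_arm([
  {"offset": [-0.02, 0, 0.1], "rot": [0, 0, 0], "gripper": 0},
  {"offset": [-0.02, 0, 0.1], "rot": [0, 0, 0], "gripper": 0},
])

```text
time_s: 16.3
eef_pos: [431.7, 198.4, 179.8]
ee_rot: [-0.0, 0.994, -0.109, 0.001]
force: [-1.4, -0.4, 10.5]
grip_width: -0.001
grip_force: 4.7
```

Request:
step_arm([
  {"offset": [-0.02, 0, 0.08], "rot": [0, 0, 0], "gripper": 0},
  {"offset": [-0.02, 0, 0.08], "rot": [0, 0, 0], "gripper": 0},
])

```text
time_s: 16.5
eef_pos: [431.8, 198.5, 179.6]
ee_rot: [-0.0, 0.994, -0.109, 0.001]
force: [-2.7, 0.5, 15.5]
grip_width: -0.0
grip_force: 7.5
```

Request:
step_arm([
  {"offset": [-0.02, 0, 0.06], "rot": [0, 0, 0], "gripper": 0},
  {"offset": [-0.02, 0, 0.06], "rot": [0, 0, 0], "gripper": 0},
])

```text
time_s: 16.7
eef_pos: [431.8, 198.6, 179.5]
ee_rot: [-0.001, 0.994, -0.109, 0.002]
force: [-3.8, -0.9, 19.3]
grip_width: -0.003
grip_force: 9.4
```

The push now meets a stiff stop, so the key is tight at about 19 N. I'll retreat and check.

Request:
step_arm([
  {"offset": [0, 0, -0.2], "rot": [0, 0, 0], "gripper": 0},
  {"offset": [0, 0, -0.5], "rot": [0, 0, 0], "gripper": 0},
  {"offset": [0, 0, -1.5], "rot": [0, 0, 0], "gripper": 0},
  {"offset": [0, 0, -4], "rot": [0, 0, 0], "gripper": 0},
  {"offset": [0, 0, -8], "rot": [0, 0, 0], "gripper": 0},
  {"offset": [0, 0, -8], "rot": [0, 0, 0], "gripper": 0},
  {"offset": [0, 0, -8], "rot": [0, 0, 0], "gripper": 0},
])

```text
time_s: 17.4
eef_pos: [431.0, 198.3, 258.1]
ee_rot: [-0.0, 0.994, -0.109, 0.001]
force: [-0.3, -0.4, -1.5]
grip_width: -0.001
grip_force: 0.0
```

Run:
```python
from h import *
a=snap('wrist','w7');P=cloud(a);s=a['s'];p=np.array(s['eef_pos']);print(p,s['time_s'],s['force'])
x=P.reshape(-1,3);T=((P-p)@rm(s)).reshape(-1,3)
m=(abs(T[:,0])<25)&(abs(T[:,1])<9)&(x[:,2]>102)&(x[:,2]<114)
print('top',plane(x[m]),T[m].mean(0))
m=(abs(T[:,0])<25)&(abs(T[:,1])<7)&(x[:,2]>68)&(x[:,2]<102)
print('face',plane(x[m]))
```

```text
[431.0283706  198.33052218 258.09274065] 17.4 [-0.31297983 -0.37177351 -1.49786062]
top (array([432.54068596, 198.90356778, 105.99358667]), array([0.05255116, 0.00624617, 0.9985987 ]), np.float64(0.536341596077428), 723) [  1.47128974  -0.86925358 152.18963652]
face (array([441.8189699 , 196.22423304,  86.4151826 ]), array([-0.97426632,  0.22091844,  0.04472348]), np.float64(0.1663566146468463), 218)
```

```bash
python3 -c "
from rig import *
print(finish_job())"
```

```text
the job is handed in; nothing more can be done
None
```

I handed the job in at about 17 s: the gib key is wedged in the keyway, about 23 mm deep and leaning about 0.05 rad, nose away from the shaft, and it held a second press of about 19 N almost without moving; its force on the hub could not be measured, and no verdict came back.

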